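# Square up a row of drives with a straightedge

## Task

Pick up the steel straightedge by its red grip and with its long edge push the four loose laptop drives on the grey tray back until they stand in one straight, square row flush against the orange rail and the stiff rail itself is fully home; with the rail bottomed, push the row with about 20 N for half a second so that it sits, but never load the rail with more than 30 N. Do not touch the drives or the rail with the gripper and leave everything else alone. Then lay the straightedge back flat along its black rubber mat and let go.

Things in the scene. Friction and masses are not known exactly. Their poses are not given: they have to be found in the camera images.
- tray: fixed grey plate, 330 mm wide (y), front edge at x = -235 mm, top 4 mm above the table; black housing 50 mm tall at x = 16 to 90 mm. Origin: on the table, mid-width, 16 mm before the housing. x points away from the robot into the housing, y along the row and rail. The rail's depth is set anew each time and not reported: its front face when home is at x = -28 to 0 mm, to be felt or seen.
- rail (a joint): travel of the orange rail (324 mm long, 12 mm thick, 6 to 28 mm above the table) along the tray's x, m: 0 = forward, 0.010 = home on a hard stop. No spring; stays where left; starts at 0 to 0.002. Sliding takes about 5 N on the rail; with the drives' friction 8 to 15 N on the straightedge, then climbs at the stop.
- drive1: loose laptop drive lying flat on the tray plate, aluminium with a white label, 100 mm (its x) x 70 mm (y) x 15 mm tall, 0.08 to 0.17 kg. Origin: centre of its underside; +x points to its connector end, which faces the rail. The four stand side by side, drive1 to drive4 in order of growing tray y, 80 mm apart, pulled 10 mm or more away from the rail by different amounts (centres at tray x = -145 to -100 mm) and slightly turned.
- drive2: loose laptop drive lying flat on the tray plate, aluminium with a blue label, 100 mm (its x) x 70 mm (y) x 15 mm tall, 0.08 to 0.17 kg. Origin: centre of its underside; +x points to its connector end, which faces the rail. The four stand side by side, drive1 to drive4 in order of growing tray y, 80 mm apart, pulled 10 mm or more away from the rail by different amounts (centres at tray x = -145 to -100 mm) and slightly turned.
- drive3: loose laptop drive lying flat on the tray plate, aluminium with a green label, 100 mm (its x) x 70 mm (y) x 15 mm tall, 0.08 to 0.17 kg. Origin: centre of its underside; +x points to its connector end, which faces the rail. The four stand side by side, drive1 to drive4 in order of growing tray y, 80 mm apart, pulled 10 mm or more away from the rail by different amounts (centres at tray x = -145 to -100 mm) and slightly turned.
- drive4: loose laptop drive lying flat on the tray plate, aluminium with a yellow label, 100 mm (its x) x 70 mm (y) x 15 mm tall, 0.08 to 0.17 kg. Origin: centre of its underside; +x points to its connector end, which faces the rail. The four stand side by side, drive1 to drive4 in order of growing tray y, 80 mm apart, pulled 10 mm or more away from the rail by different amounts (centres at tray x = -145 to -100 mm) and slightly turned.
- drive1_back (a point): middle of the rail-side end face of drive1, 50 mm from its centre, 7.5 mm above its underside
- drive2_back (a point): middle of the rail-side end face of drive2, 50 mm from its centre, 7.5 mm above its underside
- drive3_back (a point): middle of the rail-side end face of drive3, 50 mm from its centre, 7.5 mm above its underside
- drive4_back (a point): middle of the rail-side end face of drive4, 50 mm from its centre, 7.5 mm above its underside
- ruler: steel straightedge, 0.3 kg: a bar 28 mm wide (its x), 320 mm long (y) and 16 mm tall (z); both long sides are straight and equal. A red upright grip stands on its middle: 14 mm thick (x), 90 mm long (y), from 16 to 60 mm above its underside. Origin: centre of its underside. Starts lying on the mat, roughly along it.
- mat: fixed black rubber mat, 70 mm (its x) x 340 mm (y), 3 mm thick, left or right of the tray, its length pointing roughly away from the robot. Origin: centre of its underside.
- parts_bin: fixed blue open bin with two compartments, 100 x 200 x 35 mm, on the other side of the tray
- heatsink: finned aluminium heat sink, 50 x 50 x 30 mm, lying in the blue parts bin; bystander, leave alone. Origin: centre of its underside.
- memory: green memory module lying flat, 133 x 30 x 6 mm; bystander, leave alone. Origin: centre of its underside.
- driver: screwdriver with a yellow handle; bystander, leave alone. Origin: middle of its underside or handle.
- jar: amber glass jar with a steel cap, 72 mm across, 110 mm tall; bystander, leave alone. Origin: centre of its underside.
- fan: black 80 mm case fan lying flat, 25 mm thick; bystander, leave alone. Origin: centre of its underside.
- big_drive: dark 3.5 inch drive, 147 x 102 x 26 mm, not part of the row; bystander, leave alone. Origin: centre of its underside.
- bracket: bent steel bracket, 110 mm long, lying on top of the tray's black housing; bystander, leave alone. Origin: centre of its underside.
There are look-alikes about, which are no part of the job. Leave any turquoise look-alike of the drive3 alone. Leave any turquoise look-alike of the drive4 alone.

How it is judged:
On the way, in this order (a step that is already met when the one before it is completed fails the run):
1. the straightedge is lifted off its mat in the gripper (distance of ruler from where it was at the start of the episode above 0.03 m and contact force between the fingers and ruler above 2 N), for 0.2 s.
2. all four drives stand square and flush against the rail, the rail is fully home, and the row is pressed against it with over 7 N with the straightedge in the gripper (x of each of drive1_back, drive2_back, drive3_back, drive4_back in the frame of rail above -0.0025 m and angle between the x axis of each of drive1, drive2, drive3, drive4 and the x axis of tray, either way round below 0.03 rad and z of each of drive1, drive2, drive3, drive4 in the frame of tray below 0.007 m and value of joint rail above 0.0085 m and contact force between rail and anything else above 7 N and contact force between the fingers and ruler above 2 N), for 0.2 s.
At the end, for the whole second after the job is handed in: Rail at least 8.5 of its 10 mm back; each drive flat on the tray, its connector end within 2.5 mm of the rail and 0.03 rad of square; straightedge flat on its mat, within 25 mm across, 50 mm along and 0.15 rad of the mat; all at rest (x of each of drive1_back, drive2_back, drive3_back, drive4_back in the frame of rail above -0.0025 m and angle between the x axis of each of drive1, drive2, drive3, drive4 and the x axis of tray, either way round below 0.03 rad and z of each of drive1, drive2, drive3, drive4 in the frame of tray below 0.007 m and value of joint rail above 0.0085 m and linear speed of each of drive1, drive2, drive3, drive4, ruler below 0.01 m/s and x of ruler in the frame of mat between -0.025 and 0.025 m and y of ruler in the frame of mat between -0.05 and 0.05 m and height (world z) of ruler below 0.008 m and angle between the y axis of ruler and the y axis of mat, either way round below 0.15 rad and angle between ruler's own z axis and vertical below 0.1 rad); the robot touches nothing.
It fails at once if the rail is pressed with more than 30 N (contact force between rail and anything else above 30 N).
It fails at once if the gripper or arm touches a drive (contact force between any of the fingers, the arm and drive1 above 1 N or contact force between any of the fingers, the arm and drive2 above 1 N or contact force between any of the fingers, the arm and drive3 above 1 N or contact force between any of the fingers, the arm and drive4 above 1 N).
It fails at once if the gripper or arm touches the rail (contact force between any of the fingers, the arm and rail above 1 N).
It fails at once if a drive is tipped (angle between any of drive1, drive2, drive3, drive4's own z axis and vertical above 0.25 rad).
It fails at once if a bystander is moved by more than 20 mm (distance of any of heatsink, memory, driver, jar, fan, big_drive, bracket from where it was at the start of the episode above 0.02 m).
It also fails if it takes over 70 s, if anything falls off the work surface, if the arm or the gripper's body presses on something with over 40 N, if the wrist force passes 120 N, or if a joint passes its speed limit or range.

## Robot

A 7-joint arm with a two-finger parallel gripper is mounted at the origin on the work surface. World frame = base frame: x ahead of the robot, y to its left, z up, the work surface at z = 0. Lengths are in m, angles in rad, forces in N, time in s.
With the tool pointing down it reaches from about 0.4 to 0.85 m from the base axis. Payload 10.4 kg.
Tool frame: the origin (TCP) lies between the finger pads; the fingertips stand 11 mm ahead of it and the grasp point (between the pads) lies 8 mm behind it; x points along the fingers, y is the direction in which the jaws open and shut, and the axes are right-handed (so a half turn about x gives the same grasp; the last joint's range is limited). The gripper opens to 87 mm and grips with 3 to 60 N. Pads are 19 mm wide; open, the fingers measure 117 mm over their backs; the gripper's body (75 mm by 190 mm) begins 51 mm behind the grasp point.
Start: joints at [1.138, 0.332, -0.065, 1.46, 0.022, 1.35, -0.088], TCP at [0.249, -0.573, 0.234] pointing down, gripper open.
Joint ranges: [-2.6, 2.6], [-0.5, 2.12], [-1.47, 1.34], [0.16, 2.42], [-1.27, 4.41], [0.06, 2.06], [-2.6, 2.6]. Speed limits (rad/s): [2.22, 2.22, 2.79, 2.79, 3.14, 3.14, 3.14].

## Interface

Orientations are given as a unit quaternion [x, y, z, w].
In Python, from bench import r, cams, ticket gives the robot as it stands. The module is installed in compiled form; this text tells all that it offers.
- The arm moves only by the tool drive_tool, never from a script. Its argument "moves" is text: rows parted by semicolons, each of 5 numbers parted by spaces: the shift along the world's x, y, z in m, then the turn about the world's z in degrees, then the closure, from 0 (fully open) to 1 (shut). In form: x y z twist grip; .... A call has 1 to 20 rows; each row shifts and turns the commanded pose from where the row before left it; what a row does not reach is not made up. A row lasts 1/8 s, in which the tool goes at most 62.5 mm and 10.7 degrees, less where a joint would pass 70% of its speed; a pose out of reach is approached as far as the arm can. A call is refused whole if a number of a shift passes 0.0625 or a number of a turn 10.7, either way. A call with a gripper value outside its range is refused whole. The fingers move at their own pace and stop on an object; "newtons" is the grip in N (left out, the last holds). Time passes only in rows, so rows that do not move let the fingers close. It gives the time, the measured TCP pose, the force and the opening at its end, in the units of the state.
- r.read_state(): the state, without advancing time (a new reading comes with each control period).
- cams.camera(name): name is "side" or "top" or "wrist"; returns a dict with "color" (400x640x3 uint8, red, green, blue), "fx", "fy", "cx", "cy" (pixels), "extrinsics" (4x4, takes a point from camera to world coordinates). Camera axes: x right, y down, z forward; pixel columns grow to the right and rows downward; lengths in m; the calibration is good to about 2 mm. A picture is of the moment at which its call begins. There is no depth.
- ticket.close_job(): hands the job in, once; it reports no verdict.
The state is a dict: "time": time; "joint_positions": joint angles; "joint_vel": joint speeds; "joint_torque": joint torques, N m; "ee_pos": TCP position; "eef_rot": TCP orientation; "ft_force": force on the tool from outside, world axes, zero at the start; "torque": the same for the moment, N m; "width": finger opening in m.
Only numpy, scipy, OpenCV 4.12 (cv2) and the standard library are available. Lean on these libraries where they do the work, as an engineer would, in place of code of your own. Each camera call takes 0.05 s, during which the arm holds its last target.

## Working session

There is one attempt and no reset: what is moved stays moved. The work goes in short steps, Python scripts to look and compute and a tool call to move; the robot and the scene stay as the last step left them, time stands still between calls to the robot, and variables do not carry over. Pictures are saved under pics/ and viewed, and the job is handed in when it is done.

Besides the shell and the picture viewer there is one more tool, called as a command line: name --argument value ..., lists and objects as JSON in quotes. drive_tool: Moves the arm, as the interface text tells. Its arguments: {"type":"object","properties":{"moves":{"type":"string"},"newtons":{"type":"number"}},"required":["moves"]}

```bash
mkdir -p pics; cat > h.py <<'E'
import numpy as np, cv2
from bench import r, cams, ticket
def snap(n,f):
    c=cams.camera(n); cv2.imwrite('pics/'+f+'.png',c['color'][:,:,::-1]); 
    np.savez('pics/'+f+'.npz',**{k:np.array(c[k]) for k in c}); return c
def load(f): return dict(np.load('pics/'+f+'.npz'))
def px2w(c,u,v,z):
    E=c['extrinsics']; d=E[:3,:3]@np.array([(u-c['cx'])/c['fx'],(v-c['cy'])/c['fy'],1]); o=E[:3,3]
    return o+d*(z-o[2])/d[2]
def w2px(c,p):
    E=c['extrinsics']; q=E[:3,:3].T@(np.array(p)-E[:3,3]); return np.array([c['fx']*q[0]/q[2]+c['cx'],c['fy']*q[1]/q[2]+c['cy']])
E
python3 - <<'E'
from h import *
for n in('top','side','wrist'):
    c=snap(n,n+'0'); print(n,np.round(c['extrinsics'],3).tolist(),c['fx'],c['cx'],c['cy'])
print(r.read_state())
E
```

```text
top [[0.002, -0.998, 0.059, 0.419], [-1.0, -0.003, -0.02, 0.078], [0.02, -0.059, -0.998, 1.561], [0.0, 0.0, 0.0, 1.0]] 500.41748517224534 313.6855839185281 202.43073482237045
side [[-0.775, -0.413, 0.478, -0.194], [-0.631, 0.487, -0.603, 0.977], [0.016, -0.769, -0.639, 1.042], [0.0, 0.0, 0.0, 1.0]] 498.4442280473507 319.4392087500871 198.7699780981036
wrist [[0.398, -0.888, -0.23, 0.311], [-0.917, -0.386, -0.098, -0.545], [-0.001, 0.25, -0.968, 0.384], [0.0, 0.0, 0.0, 1.0]] 312.7435217731882 322.58604060127954 203.72986760145528
{'time': 0.15, 'joint_positions': array([ 1.13841251,  0.33268098, -0.06470391,  1.46072682,  0.02165518,
        1.34988841, -0.08848216]), 'joint_vel': array([ 6.29815105e-04, -1.20106582e-03,  4.52536737e-06, -2.27623091e-03,
        2.89879418e-04, -1.57563731e-03, -2.44652055e-04]), 'joint_torque': array([ 1.10260466e-03, -6.23635268e+01,  2.47351936e-02, -3.90138209e+01,
       -6.13601902e-02,  3.74615612e-02, -1.54021105e-06]), 'ee_pos': array([ 0.24888709, -0.57301597,  0.23297558]), 'eef_rot': array([-0.69220739, -0.14422644,  0.69241766, -0.14354599]), 'ft_force': array([-0.04690451, -1.15947274,  0.03872283]), 'torque': array([ 0.071187 , -0.0429995,  0.0421258]), 'width': 0.08685452372734295}
```

View pics/top0.png

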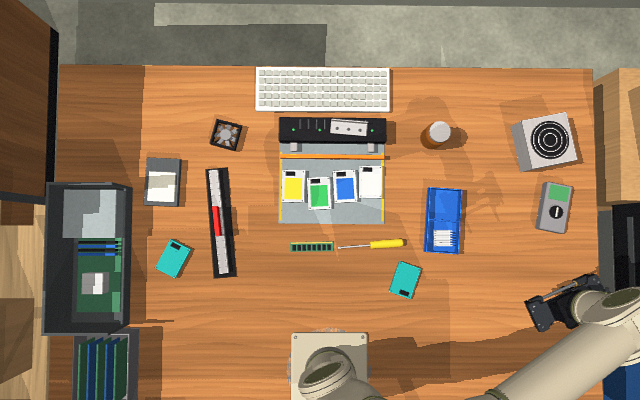

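View pics/side0.png

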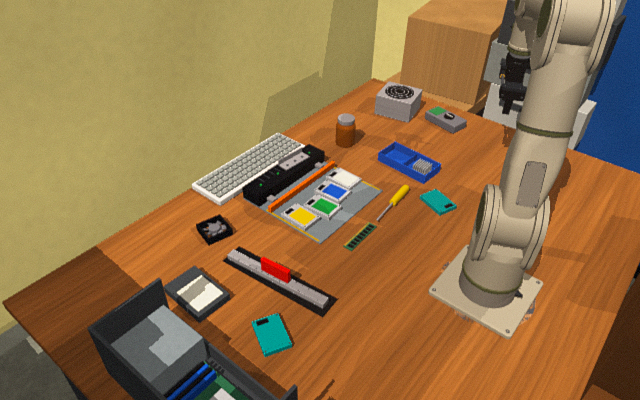

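View pics/wrist0.png

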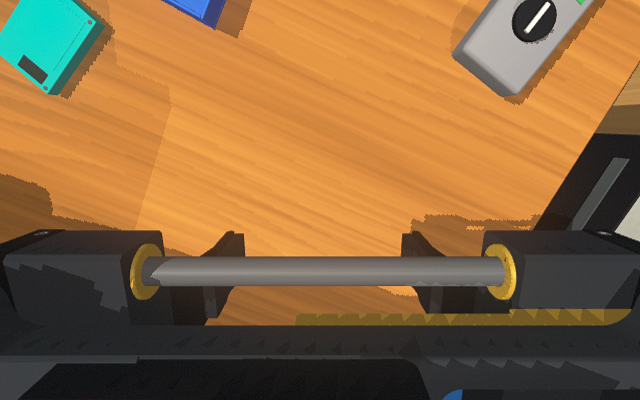

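The top view shows the mat and straightedge (red grip) at about (220,222), and the tray at (332,170) with the orange rail at row 156. The drives are yellow (292,185), green (319,193), blue (345,185) and white (371,182). The turquoise look-alikes at (174,258) and (405,280) lie off the tray and don't match. I'll enlarge the crop to confirm.

```bash
python3 - <<'E'
import cv2,numpy as np
im=cv2.imread('pics/top0.png')
cv2.imwrite('pics/c1.png',cv2.resize(im[110:230,270:395],None,fx=5,fy=5,interpolation=cv2.INTER_CUBIC)[:600,:800])
a=cv2.resize(im[160:285,195:245],None,fx=4.8,fy=4.8,interpolation=cv2.INTER_CUBIC)
cv2.imwrite('pics/c2.png',a)
E
```

```text
(no output)
```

View pics/c1.png

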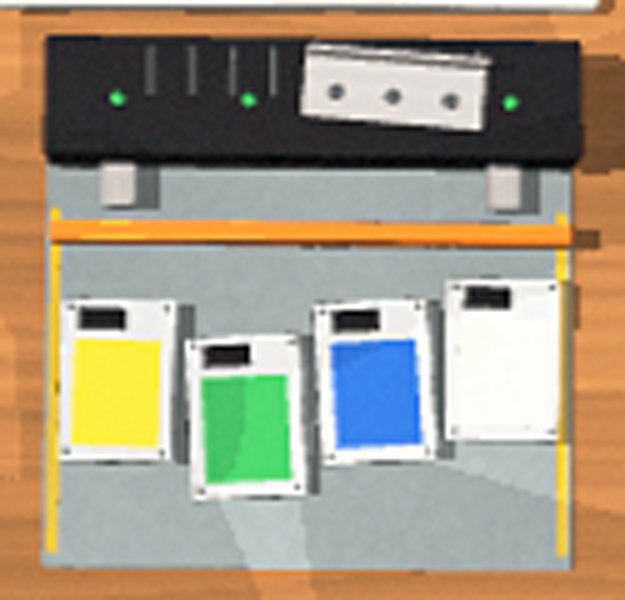

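View pics/c2.png

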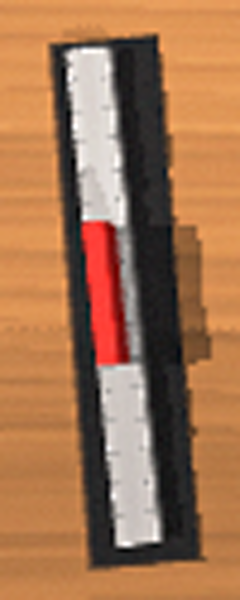

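```bash
python3 - <<'E'
from h import *
c=load('top0')
P=lambda u,v,z:px2w(c,270+(u+.5)/5-.5,110+(v+.5)/5-.5,z)
Q=lambda u,v,z:px2w(c,195+(u+.5)/4.8-.5,160+(v+.5)/4.8-.5,z)
def show(n,p):print(n,np.round(p,4))
fl,fr=P(42,568,.004),P(572,570,.004); show('fl',fl);show('fr',fr); print('w',np.linalg.norm((fl-fr)[:2]))
hl,hr=P(47,160,.05),P(582,160,.05)   # housing top front
show('hl',hl);show('hr',hr)
d=(fl-fr)[:2]; print('yaw front',np.degrees(np.arctan2(-d[0],d[1])))
rl,rr=P(51,242,.028),P(570,244,.028); show('rail front L',rl);show('R',rr)
for n,k in dict(yel=[(60,458),(168,461)],grn=[(192,495),(305,495)],blu=[(325,464),(437,455)],wht=[(445,438),(557,440)]).items():
    for q in k: show(n,P(*q,.019))
for n,k in dict(mat=[(51,45),(157,37),(202,557),(92,568)]).items():
    for q in k: show(n,Q(*q,.003))
m=[Q(*q,.003) for q in [(51,45),(157,37),(202,557),(92,568)]]
show('mat c',np.mean(m,0)); a=(m[0]+m[1]-m[2]-m[3]); print('mat dir',np.degrees(np.arctan2(a[1],a[0])),np.linalg.norm(a)/2)
u=[Q(*q,.019) for q in [(66,50),(107,47),(161,542),(118,548)]]
show('ruler c',np.mean(u,0)); a=(u[0]+u[1]-u[2]-u[3]); print('ruler dir',np.degrees(np.arctan2(a[1],a[0])),np.linalg.norm(a)/2)
g=[Q(*q,.063) for q in [(80,222),(111,222),(129,363),(97,364)]]
show('grip c',np.mean(g,0)); a=(g[0]+g[1]-g[2]-g[3]); print('grip dir',np.degrees(np.arctan2(a[1],a[0])),np.linalg.norm(a)/2)
s=load('side0')
for n,p in [('fl',fl),('fr',fr),('rl',rl),('rr',rr),('grip',np.mean(g,0)),('m0',m[0]),('m2',m[2])]: show('side '+n,w2px(s,p))
from scipy.spatial.transform import Rotation as R
print(R.from_quat(r.read_state()['eef_rot']).as_matrix().round(3))
E
```

```text
fl [0.4473 0.1586 0.004 ]
fr [ 0.4468 -0.1716  0.004 ]
w 0.33020241727477406
hl [0.6947 0.1547 0.05  ]
hr [ 0.6965 -0.172   0.05  ]
yaw front -0.07935669850370389
rail front L [0.6477 0.153  0.028 ]
R [ 0.648  -0.1678  0.028 ]
yel [0.5149 0.1471 0.019 ]
yel [0.5132 0.0805 0.019 ]
grn [0.4923 0.0656 0.019 ]
grn [ 0.4925 -0.0041  0.019 ]
blu [ 0.5117 -0.0165  0.019 ]
blu [ 0.5175 -0.0859  0.019 ]
wht [ 0.5281 -0.0909  0.019 ]
wht [ 0.527  -0.1604  0.019 ]
mat [0.6158 0.3864 0.003 ]
mat [0.6213 0.3178 0.003 ]
mat [0.2854 0.2848 0.003 ]
mat [0.2784 0.3552 0.003 ]
mat c [0.4502 0.336  0.003 ]
mat dir 5.442730540278108 0.3381892858420603
ruler c [0.453  0.3414 0.019 ]
ruler dir 6.831243251262966 0.319526966380157
grip c [0.4536 0.3393 0.063 ]
grip dir 7.794019104863915 0.08866074889132972
side fl [320.105  244.7461]
side fr [382.6383 191.0379]
side rl [271.254  208.7645]
side rr [334.5407 162.8272]
side grip [275.5941 264.8898]
side m0 [222.8978 261.5359]
side m2 [337.6027 299.2597]
[[-0.     0.398 -0.917]
 [ 0.001 -0.917 -0.398]
 [-1.    -0.001  0.   ]]
```

```bash
python3 - <<'E'
import cv2
im=cv2.imread('pics/side0.png')
cv2.imwrite('pics/c3.png',cv2.resize(im[130:320,210:400],None,fx=3.1,fy=3.1,interpolation=cv2.INTER_CUBIC))
E
```

```text
(no output)
```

View pics/c3.png

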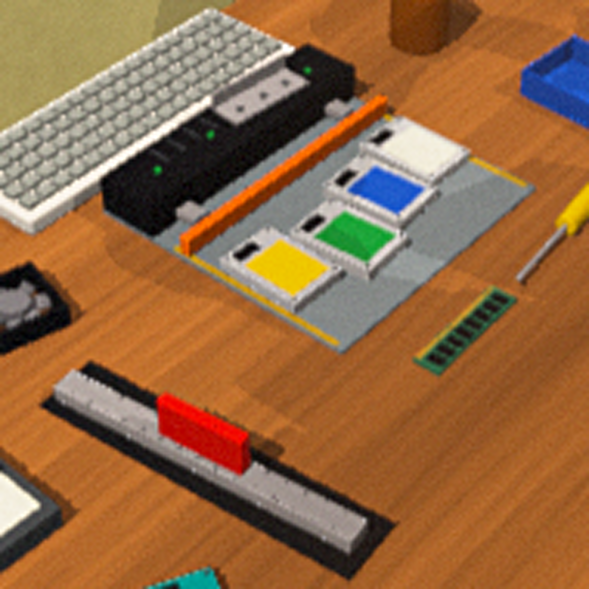

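```bash
python3 - <<'E'
from h import *
s=r.read_state()['ee_pos']; t=np.array([.4535,.340])
a0,a1=np.arctan2(s[1],s[0]),np.arctan2(t[1],t[0]); r0,r1=np.hypot(*s[:2]),np.hypot(*t)
N=20; w=np.linspace(0,1,N+1); a=a0+(a1-a0)*w; R=r0+(r1-r0)*w
p=np.c_[R*np.cos(a),R*np.sin(a)]; q=np.round(p,3); q[0]=p[0]
print('; '.join('%.3f %.3f 0 8.2 0'%tuple(x) for x in np.diff(q,axis=0)))
E
```

```text
0.049 0.027 0 8.2 0; 0.046 0.032 0 8.2 0; 0.044 0.035 0 8.2 0; 0.039 0.039 0 8.2 0; 0.036 0.042 0 8.2 0; 0.031 0.045 0 8.2 0; 0.028 0.048 0 8.2 0; 0.022 0.049 0 8.2 0; 0.019 0.051 0 8.2 0; 0.013 0.052 0 8.2 0; 0.008 0.053 0 8.2 0; 0.004 0.054 0 8.2 0; -0.001 0.053 0 8.2 0; -0.006 0.052 0 8.2 0; -0.010 0.052 0 8.2 0; -0.016 0.050 0 8.2 0; -0.019 0.049 0 8.2 0; -0.024 0.046 0 8.2 0; -0.027 0.043 0 8.2 0; -0.031 0.041 0 8.2 0
```

drive_tool --moves "0.049 0.027 0 8.2 0; 0.046 0.032 0 8.2 0; 0.044 0.035 0 8.2 0; 0.039 0.039 0 8.2 0; 0.036 0.042 0 8.2 0; 0.031 0.045 0 8.2 0; 0.028 0.048 0 8.2 0; 0.022 0.049 0 8.2 0; 0.019 0.051 0 8.2 0; 0.013 0.052 0 8.2 0; 0.008 0.053 0 8.2 0; 0.004 0.054 0 8.2 0; -0.001 0.053 0 8.2 0; -0.006 0.052 0 8.2 0; -0.010 0.052 0 8.2 0; -0.016 0.050 0 8.2 0; -0.019 0.049 0 8.2 0; -0.024 0.046 0 8.2 0; -0.027 0.043 0 8.2 0; -0.031 0.041 0 8.2 0" --newtons 60

```text
time: 2.65
ee_pos: [0.4531, 0.3409, 0.2334]
eef_rot: [-0.048, 0.706, 0.048, 0.705]
ft_force: [0.6, 0.3, -0.4]
width: 0.087
```

drive_tool --moves "0 0 -0.04 0 0; 0 0 -0.04 0 0; 0 0 -0.02 0 0; 0 0 0 0 0"

```text
time: 3.15
ee_pos: [0.4537, 0.3393, 0.1328]
eef_rot: [-0.046, 0.706, 0.046, 0.705]
ft_force: [0.8, 0.1, 0.0]
width: 0.0872
```

```bash
python3 - <<'E'
from h import *
from scipy.spatial.transform import Rotation as R
s=r.read_state(); print(s['joint_positions'].round(3),s['ee_pos'].round(4),s['ft_force'].round(2)); M=R.from_quat(s['eef_rot']).as_matrix(); print(M.round(3), 'jaw',np.degrees(np.arctan2(M[1,1],M[0,1])))
c=snap('wrist','w1')
E
```

```text
[ 0.038  0.444 -0.94   1.703  0.382  1.193  0.701] [0.4537 0.3393 0.1328] [0.78 0.09 0.01]
[[-0.002 -0.13   0.992]
 [-0.001  0.992  0.13 ]
 [-1.    -0.001 -0.002]] jaw 97.47309042333588
```

View pics/w1.png

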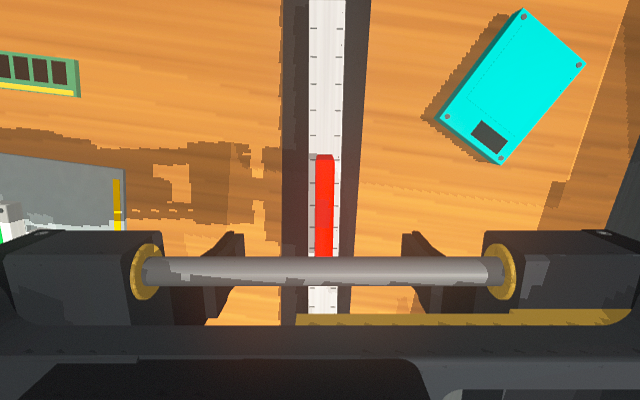

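The wrist view shows the red grip at about (324,205), centred between the jaws and parallel to the pads, so I'm descending.

drive_tool --moves "0 0 -0.03 0 0; 0 0 -0.03 0 0; 0 0 -0.02 0 0; 0 0 -0.01 0 0; 0 0 -0.006 0 0; 0 0 0 0 0; 0 0 0 0 1; 0 0 0 0 1; 0 0 0 0 1; 0 0 0 0 1; 0 0 0 0 1; 0 0 0 0 1; 0 0 0 0 1; 0 0 0 0 1" --newtons 60

```text
time: 4.95
ee_pos: [0.454, 0.3398, 0.0376]
eef_rot: [-0.046, 0.706, 0.046, 0.706]
ft_force: [-1.1, -0.2, 1.5]
width: 0.0147
```

drive_tool --moves "0 0 0.03 0 1; 0 0 0.05 0 1; 0 0 0 0 1; 0 -0.0345 0 -9.8 1; 0 -0.035 0 -9.8 1; 0 -0.035 0 -9.8 1; 0 -0.035 0 -9.8 1; 0 -0.0345 0 -9.8 1; 0 -0.0345 0 -9.8 1; 0 -0.0345 0 -9.8 1; 0 -0.0345 0 -9.8 1; 0 -0.0345 0 -9.8 1; 0 -0.0345 0 -9.3 1; 0 0 0 0 1; 0 0 0 0 1"

```text
time: 6.82
ee_pos: [0.4535, -0.0062, 0.1169]
eef_rot: [0.5, 0.501, -0.5, 0.5]
ft_force: [-0.7, -0.1, -3.2]
width: 0.0137
```

```bash
python3 - <<'E'
from h import *
from scipy.spatial.transform import Rotation as R
s=r.read_state(); print(s['joint_positions'].round(3),s['ee_pos'].round(4),s['ft_force'].round(2),s['torque'].round(2)); M=R.from_quat(s['eef_rot']).as_matrix(); print('jaw',np.degrees(np.arctan2(M[1,1],M[0,1])))
snap('wrist','w2');snap('side','s2');snap('top','t2')
E
```

```text
[ 0.489  0.105 -0.596  2.009  0.067  1.048 -0.137] [ 0.4535 -0.0062  0.1169] [-0.73 -0.06 -3.17] [ 0.03 -0.1   0.01]
jaw 0.07321250278868159
```

View pics/w2.png

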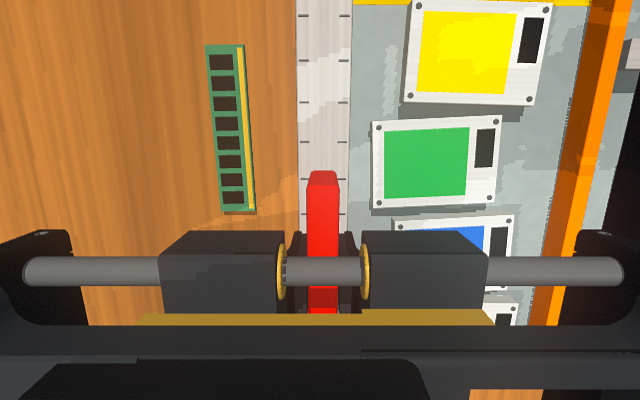

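View pics/s2.png

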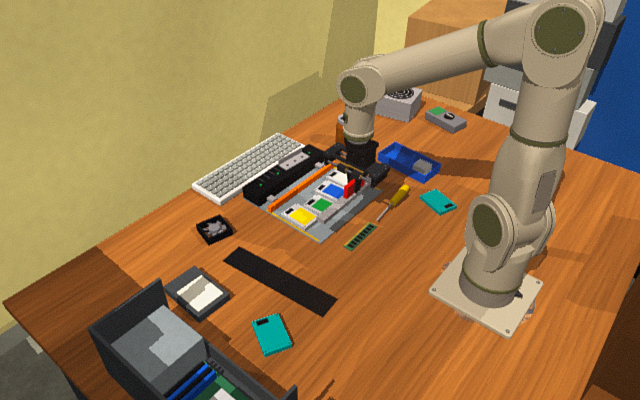

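View pics/t2.png

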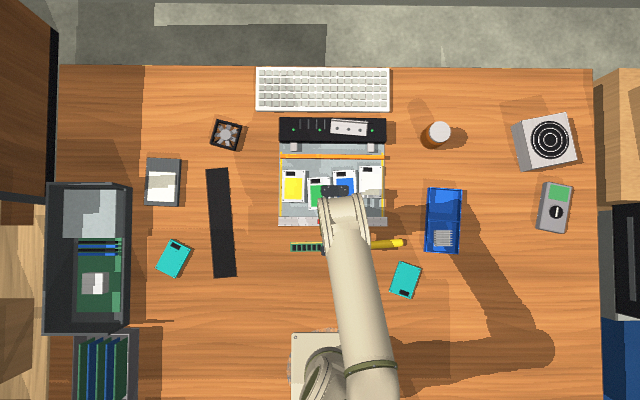

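The straightedge is held parallel to the rail, in front of the drives and clear of the memory module in the wrist view. I'm lowering it in front of the row.

drive_tool --moves "0 0 -0.03 0 1; 0 0 -0.025 0 1; 0 0 -0.015 0 1; 0 0 -0.0065 0 1; 0 0 0 0 1; 0 0 0 0 1"

```text
time: 7.72
ee_pos: [0.4546, -0.0067, 0.0418]
eef_rot: [0.5, 0.5, -0.5, 0.5]
ft_force: [0.4, 0.2, -2.6]
width: 0.0135
```

```bash
python3 - <<'E'
from h import *
snap('side','s3');c=snap('top','t3')
im=cv2.imread('pics/s3.png')
cv2.imwrite('pics/c4.png',cv2.resize(im[130:260,220:400],None,fx=4.4,fy=4.4,interpolation=cv2.INTER_CUBIC))
E
```

```text
(no output)
```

View pics/c4.png

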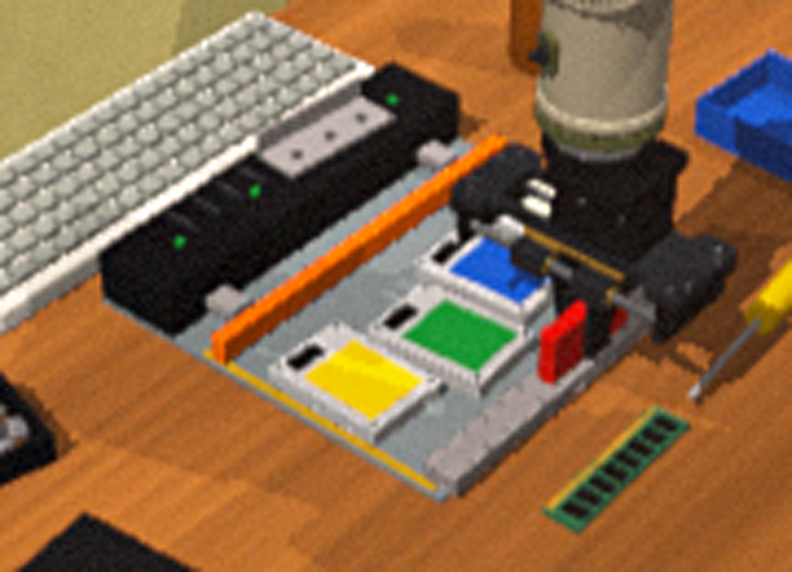

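drive_tool --moves "0.003 0 -0.0012 0 1; 0.004 0 0 0 1; 0.004 0 0 0 1; 0.004 0 0 0 1; 0.004 0 0 0 1; 0.004 0 0 0 1; 0.004 0 0 0 1; 0.004 0 0 0 1; 0.004 0 0 0 1; 0.004 0 0 0 1; 0.004 0 0 0 1; 0.004 0 0 0 1; 0.004 0 0 0 1; 0.004 0 0 0 1; 0.004 0 0 0 1; 0.003 0 0 0 1; 0.002 0 0 0 1; 0 0 0 0 1"

```text
time: 10.07
ee_pos: [0.518, -0.0068, 0.0398]
eef_rot: [-0.5, -0.5, 0.5, -0.5]
ft_force: [-2.1, 0.5, -2.5]
width: 0.0134
```

```bash
python3 - <<'E'
from h import *
snap('side','s4');c=snap('top','t4');snap('wrist','w4')
im=cv2.imread('pics/s4.png')
cv2.imwrite('pics/c5.png',cv2.resize(im[130:260,220:400],None,fx=4.4,fy=4.4,interpolation=cv2.INTER_CUBIC))
E
```

```text
(no output)
```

View pics/c5.png

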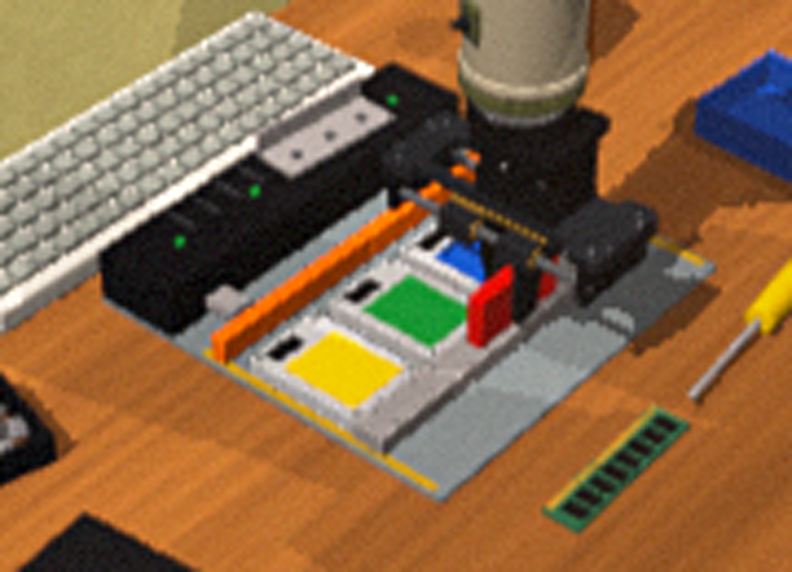

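View pics/w4.png

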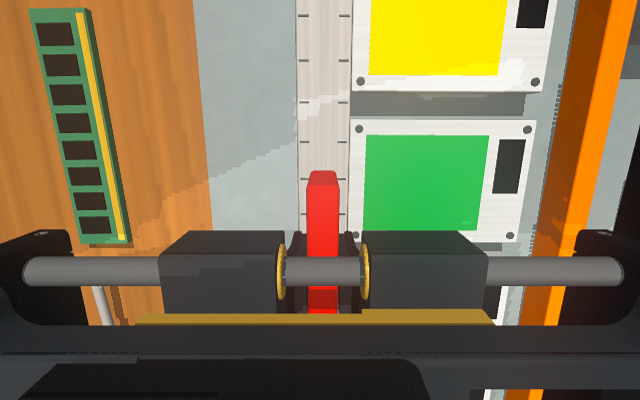

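Green and yellow sit flush against the straightedge, with a gap of about 15 mm left to the rail. I'm continuing slowly.

drive_tool --moves "0.002 0 0.0005 0 1; 0.002 0 0 0 1; 0.002 0 0 0 1; 0.002 0 0 0 1; 0.002 0 0 0 1; 0.001 0 0 0 1; 0.001 0 0 0 1; 0 0 0 0 1"

```text
time: 11.22
ee_pos: [0.5301, -0.0067, 0.0404]
eef_rot: [0.5, 0.5, -0.5, 0.5]
ft_force: [-3.9, 0.0, -1.5]
width: 0.0135
```

drive_tool --moves "0.001 0 0 0 1; 0.001 0 0 0 1"

```text
time: 11.48
ee_pos: [0.532, -0.0067, 0.0404]
eef_rot: [-0.5, -0.5, 0.5, -0.5]
ft_force: [-5.7, 1.2, -0.2]
width: 0.014
```

drive_tool --moves "0.001 0 0 0 1; 0.001 0 0 0 1"

```text
time: 11.72
ee_pos: [0.534, -0.0068, 0.0404]
eef_rot: [-0.5, -0.5, 0.5, -0.5]
ft_force: [-4.0, -0.4, -0.5]
width: 0.0132
```

drive_tool --moves "0.001 0 0 0 1; 0.001 0 0 0 1"

```text
time: 11.98
ee_pos: [0.536, -0.0068, 0.0404]
eef_rot: [-0.5, -0.5, 0.5, -0.5]
ft_force: [-5.4, -0.2, 0.3]
width: 0.0136
```

drive_tool --moves "0.001 0 0 0 1; 0.001 0 0 0 1"

```text
time: 12.22
ee_pos: [0.537, -0.0068, 0.0401]
eef_rot: [-0.499, -0.5, 0.501, -0.499]
ft_force: [-12.3, 0.5, 3.8]
width: 0.0137
```

drive_tool --moves "0.001 0 0 0 1; 0.001 0 0 0 1"

```text
time: 12.48
ee_pos: [0.5376, -0.0067, 0.0399]
eef_rot: [-0.499, -0.501, 0.502, -0.499]
ft_force: [-16.0, 0.5, 8.4]
width: 0.0138
```

```bash
python3 - <<'E'
from h import *
from scipy.spatial.transform import Rotation as R
snap('side','s5');c=snap('top','t5');snap('wrist','w5')
s=r.read_state(); print(s['ee_pos'].round(4),s['ft_force'].round(2),s['torque'].round(2)); print(R.from_quat(s['eef_rot']).as_matrix().round(4))
im=cv2.imread('pics/s5.png')
cv2.imwrite('pics/c6.png',cv2.resize(im[130:260,220:400],None,fx=4.4,fy=4.4,interpolation=cv2.INTER_CUBIC))
E
```

```text
[ 0.5378 -0.0067  0.0399] [-14.73   1.11   6.51] [-0.01  3.27 -0.06]
[[-4.8e-03  1.0e+00 -3.0e-04]
 [-5.0e-04 -3.0e-04 -1.0e+00]
 [-1.0e+00 -4.8e-03  5.0e-04]]
```

View pics/c6.png

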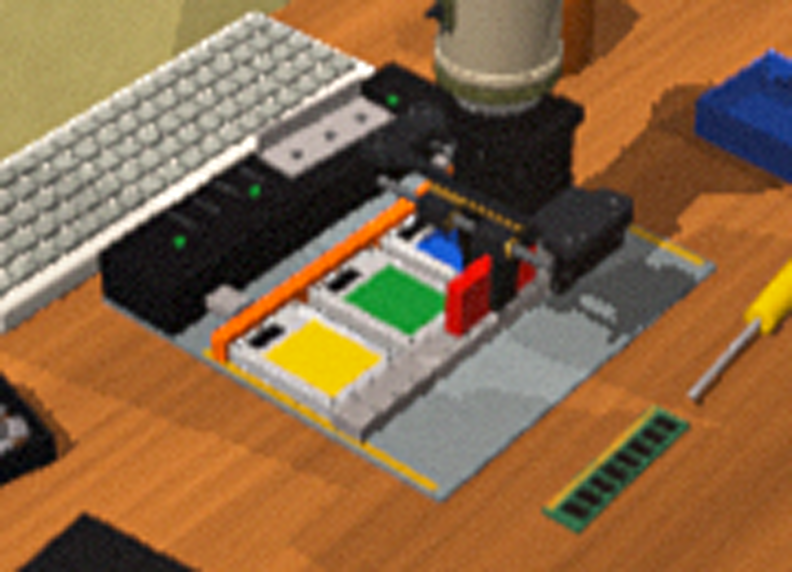

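View pics/w5.png

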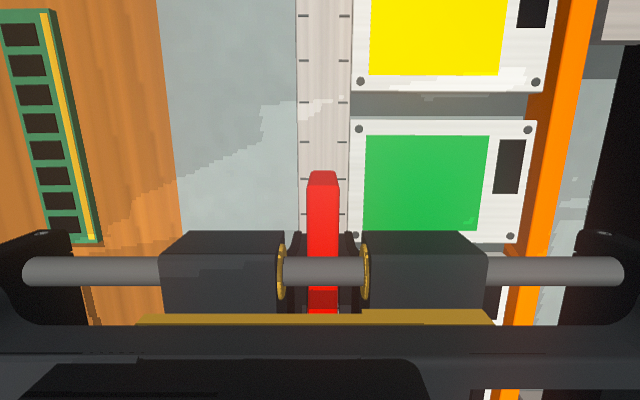

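drive_tool --moves "0.0005 0 0.0004 0 1; 0.0005 0 0.0004 0 1; 0 0 0 0 1"

```text
time: 13.0
ee_pos: [0.5399, -0.0067, 0.0403]
eef_rot: [-0.5, -0.501, 0.501, -0.499]
ft_force: [-4.9, 0.6, -4.8]
width: 0.0134
```

drive_tool --moves "0.0005 0 0.0002 0 1; 0.0005 0 0 0 1; 0 0 0 0 1"

```text
time: 13.38
ee_pos: [0.5409, -0.0067, 0.0404]
eef_rot: [-0.5, -0.501, 0.501, -0.499]
ft_force: [-5.2, 0.3, -6.8]
width: 0.0134
```

drive_tool --moves "0.0005 0 -0.0003 0 1; 0.0005 0 0 0 1; 0.0005 0 0 0 1; 0 0 0 0 1"

```text
time: 13.88
ee_pos: [0.5424, -0.0068, 0.0401]
eef_rot: [-0.499, -0.501, 0.501, -0.499]
ft_force: [-6.3, 1.3, -5.7]
width: 0.014
```

drive_tool --moves "0.0005 0 0 0 1; 0.0005 0 0 0 1; 0.0005 0 0 0 1; 0 0 0 0 1"

```text
time: 14.38
ee_pos: [0.5439, -0.0068, 0.0401]
eef_rot: [-0.499, -0.501, 0.501, -0.499]
ft_force: [-5.4, 0.1, -6.1]
width: 0.0134
```

drive_tool --moves "0.0005 0 0 0 1; 0.0005 0 0 0 1; 0 0 0 0 1"

```text
time: 14.75
ee_pos: [0.5449, -0.0067, 0.0401]
eef_rot: [-0.499, -0.501, 0.501, -0.499]
ft_force: [-6.2, 0.1, -6.2]
width: 0.0139
```

drive_tool --moves "0.0005 0 0 0 1; 0 0 0 0 1"

```text
time: 15.0
ee_pos: [0.5454, -0.0068, 0.0401]
eef_rot: [-0.499, -0.501, 0.501, -0.499]
ft_force: [-6.1, 0.5, -5.7]
width: 0.0134
```

drive_tool --moves "0.0005 0 0 0 1; 0 0 0 0 1"

```text
time: 15.25
ee_pos: [0.5455, -0.0068, 0.04]
eef_rot: [-0.499, -0.501, 0.501, -0.499]
ft_force: [-6.6, 0.0, -5.0]
width: 0.0136
```

drive_tool --moves "0.0005 0 0 0 1; 0 0 0 0 1"

```text
time: 15.5
ee_pos: [0.5455, -0.0068, 0.0399]
eef_rot: [-0.499, -0.501, 0.501, -0.499]
ft_force: [-9.2, 0.2, -2.7]
width: 0.0137
```

drive_tool --moves "0.0005 0 0 0 1; 0 0 0 0 1"

```text
time: 15.75
ee_pos: [0.5456, -0.0068, 0.0399]
eef_rot: [-0.499, -0.501, 0.501, -0.499]
ft_force: [-10.6, 0.7, -1.1]
width: 0.0134
```

```bash
python3 - <<'E'
from h import *
snap('side','s6');c=snap('top','t6')
im=cv2.imread('pics/s6.png')
cv2.imwrite('pics/c7.png',cv2.resize(im[130:260,220:400],None,fx=4.4,fy=4.4,interpolation=cv2.INTER_CUBIC))
im=cv2.imread('pics/t6.png')
a=[cv2.resize(cv2.imread('pics/%s.png'%f)[130:200,270:330],None,fx=6,fy=6,interpolation=cv2.INTER_CUBIC) for f in('t3','t6')]
cv2.imwrite('pics/c8.png',np.hstack(a))
E
```

```text
(no output)
```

View pics/c7.png

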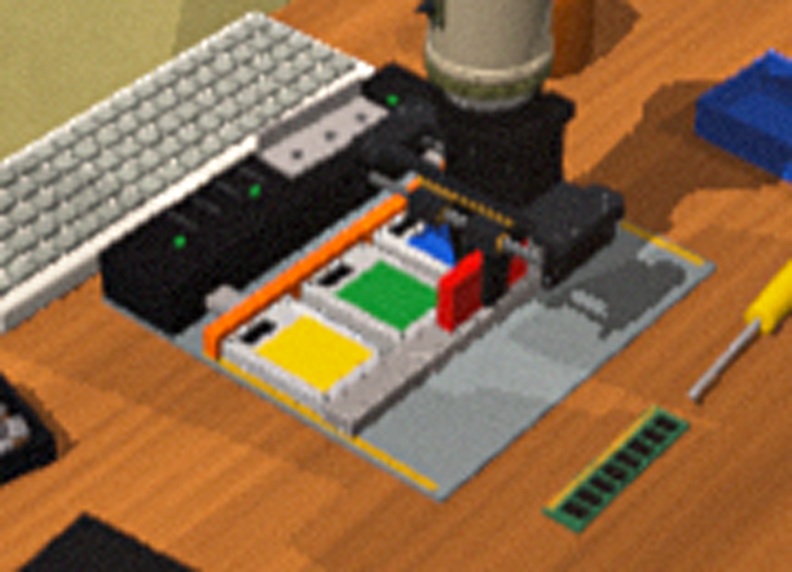

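View pics/c8.png

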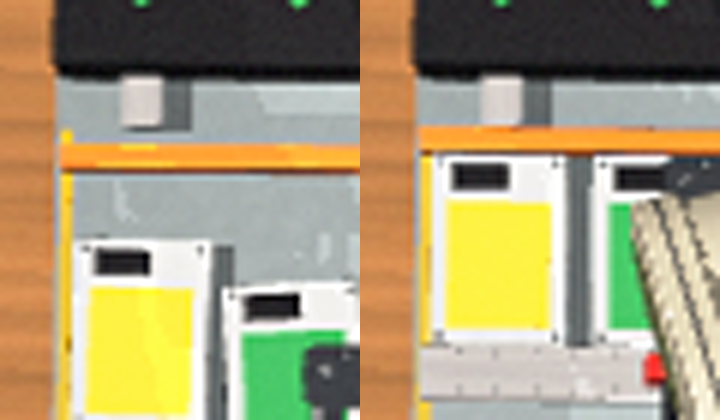

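The rail now meets its grey stop posts and has moved about 9 mm, while the force climbs with no further motion. It's bottomed, so I'm raising the push to about 20 N.

drive_tool --moves "0.0005 0 0.0001 0 1; 0.0005 0 0.0001 0 1; 0 0 0 0 1"

```text
time: 16.23
ee_pos: [0.5457, -0.0068, 0.04]
eef_rot: [-0.498, -0.502, 0.502, -0.498]
ft_force: [-15.8, 0.8, 3.1]
width: 0.0135
```

drive_tool --moves "0.0005 0 0.0001 0 1; 0.0005 0 0 0 1; 0 0 0 0 1"

```text
time: 16.6
ee_pos: [0.5457, -0.0067, 0.04]
eef_rot: [-0.498, -0.502, 0.503, -0.498]
ft_force: [-21.2, 0.9, 7.4]
width: 0.0137
```

drive_tool --moves "0.0002 0 0 0 1; 0 0 0 0 1; 0 0 0 0 1; 0 0 0 0 1; 0 0 0 0 1; 0 0 0 0 1"

```text
time: 17.35
ee_pos: [0.5457, -0.0068, 0.04]
eef_rot: [-0.497, -0.502, 0.503, -0.498]
ft_force: [-21.0, 0.2, 7.9]
width: 0.0136
```

```bash
python3 - <<'E'
from h import *
c=snap('top','t7');snap('wrist','w7')
print(r.read_state()['ft_force'])
im=cv2.imread('pics/t7.png')
cv2.imwrite('pics/c9.png',cv2.resize(im[130:200,270:395],None,fx=6,fy=6,interpolation=cv2.INTER_CUBIC))
E
```

```text
[-2.17185277e+01  1.57801813e-02  8.11604473e+00]
```

View pics/c9.png

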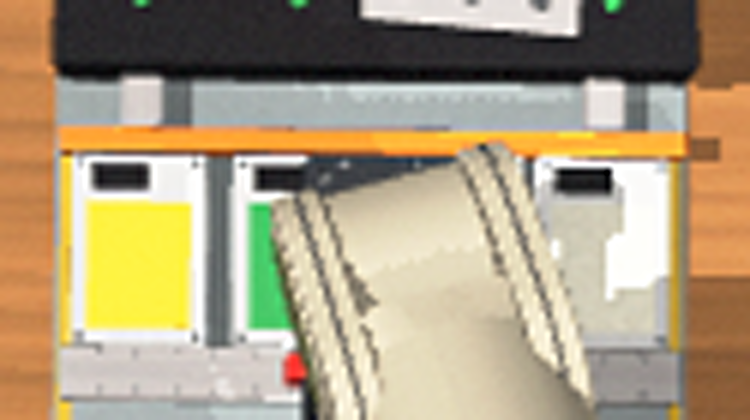

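View pics/w7.png

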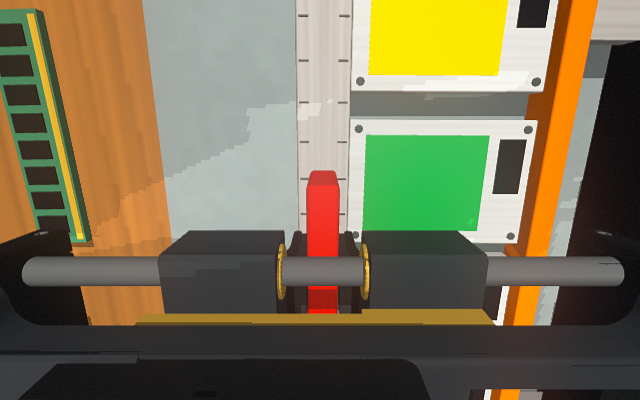

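All visible drives stand square against the rail, both posts are touched, and 21 N was held for 0.75 s. I'm backing off.

drive_tool --moves "-0.001 0 0 0 1; -0.001 0 0 0 1; -0.001 0 0 0 1; -0.001 0 0 0 1; -0.002 0 0.0005 0 1; -0.003 0 0 0 1; -0.005 0 0 0 1; -0.008 0 0 0 1; -0.012 0 0 0 1; -0.015 0 0 0 1; -0.015 0 0 0 1; -0.01 0 0 0 1; 0 0 0.03 0 1; 0 0 0.04 0 1; 0 0 0.01 0 1; 0 0 0 0 1"

```text
time: 19.45
ee_pos: [0.4762, -0.0069, 0.1218]
eef_rot: [0.5, 0.5, -0.5, 0.5]
ft_force: [0.1, 0.1, -3.5]
width: 0.0135
```

```bash
python3 - <<'E'
from h import *
snap('side','s8')
im=cv2.imread('pics/s8.png')
cv2.imwrite('pics/c10.png',cv2.resize(im[130:260,220:400],None,fx=4.4,fy=4.4,interpolation=cv2.INTER_CUBIC))
E
```

```text
(no output)
```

View pics/c10.png

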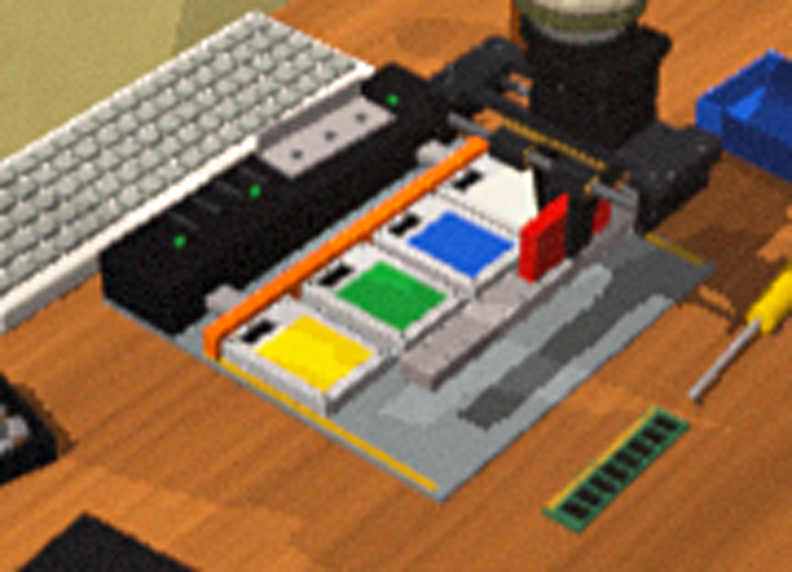

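The row is flush in the side view. I'm carrying the straightedge back to the mat.

drive_tool --moves "-0.004 0.0345 0.01 9.6 1; -0.004 0.0345 0 9.6 1; -0.004 0.0345 0 9.6 1; -0.004 0.0345 0 9.6 1; -0.002 0.0345 0 9.6 1; -0.002 0.0345 0 9.6 1; -0.002 0.0345 0 9.6 1; -0.002 0.0345 0 9.6 1; 0 0.0345 0 9.6 1; 0 0.0345 0 9.6 1; 0 0 0 0 1; 0 0 0 0 1"

```text
time: 21.0
ee_pos: [0.4517, 0.3374, 0.1304]
eef_rot: [-0.037, 0.707, 0.036, 0.705]
ft_force: [0.0, -0.8, -3.0]
width: 0.0133
```

```bash
python3 - <<'E'
from h import *
snap('wrist','w9');snap('side','s9');snap('top','t9')
im=cv2.imread('pics/t9.png')
cv2.imwrite('pics/c11.png',cv2.resize(im[110:290,180:400],None,fx=3.3,fy=3.3,interpolation=cv2.INTER_CUBIC))
E
```

```text
(no output)
```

View pics/w9.png

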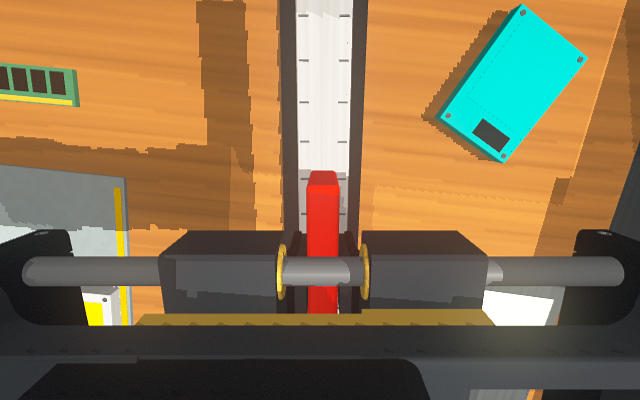

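View pics/c11.png

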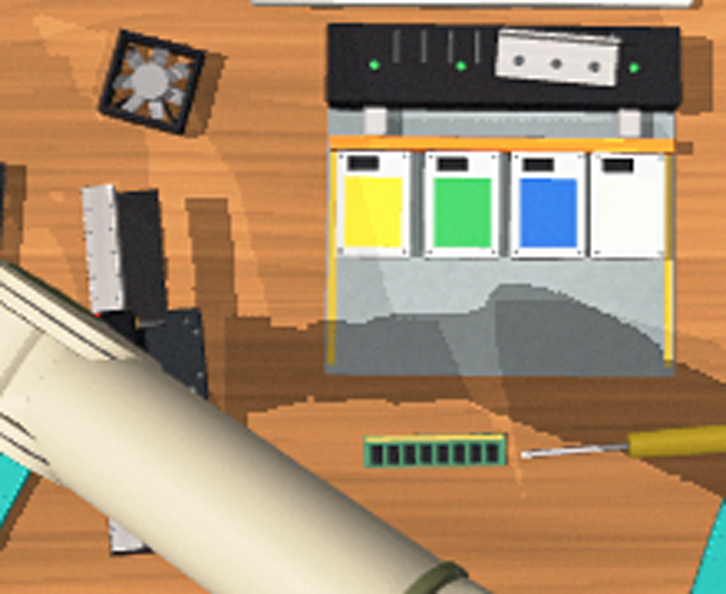

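The row looks perfect and the rail is on its posts. The straightedge is over the mat, parallel to it, so I'm lowering it.

drive_tool --moves "0 0 -0.03 0 1; 0 0 -0.03 0 1; 0 0 -0.02 0 1; 0 0 -0.008 0 1; 0 0 -0.003 0 1; 0 0 0 0 1; 0 0 0 0 1"

```text
time: 22.02
ee_pos: [0.4526, 0.3386, 0.0416]
eef_rot: [-0.037, 0.706, 0.037, 0.706]
ft_force: [0.1, 0.1, -2.9]
width: 0.0132
```

drive_tool --moves "0 0 -0.001 0 1; 0 0 -0.0005 0 1; 0 0 0 0 1"

```text
time: 22.4
ee_pos: [0.4522, 0.3382, 0.0394]
eef_rot: [-0.037, 0.706, 0.037, 0.706]
ft_force: [0.2, 0.8, -3.1]
width: 0.0141
```

drive_tool --moves "0 0 -0.001 0 1; 0 0 -0.0005 0 1; 0 0 0 0 1"

```text
time: 22.78
ee_pos: [0.4522, 0.3382, 0.0378]
eef_rot: [-0.037, 0.706, 0.037, 0.706]
ft_force: [0.7, -0.3, -3.1]
width: 0.0136
```

drive_tool --moves "0 0 -0.0005 0 1; 0 0 -0.0003 0 1; 0 0 0 0 1"

```text
time: 23.15
ee_pos: [0.4523, 0.3384, 0.0375]
eef_rot: [-0.037, 0.706, 0.037, 0.706]
ft_force: [-1.2, -2.2, 7.1]
width: 0.0137
```

Force is now +7 N, so the straightedge is touching the mat. I'm releasing it and lifting clear.

drive_tool --moves "0 0 0 0 0.8; 0 0 0 0 0.7; 0 0 0 0 0.5; 0 0 0 0 0.2; 0 0 0 0 0; 0 0 0 0 0; 0 0 0 0 0; 0 0 0.02 0 0; 0 0 0.04 0 0; 0 0 0.05 0 0; 0 0 0.06 0 0; 0 0 0.03 0 0; 0.03 -0.05 0 0 0; 0.03 -0.06 0 0 0; 0 -0.06 0 0 0; 0 -0.06 0 0 0; 0 0 0 0 0; 0 0 0 0 0; 0 0 0 0 0"

```text
time: 25.52
ee_pos: [0.5099, 0.1142, 0.2377]
eef_rot: [-0.038, 0.706, 0.038, 0.706]
ft_force: [0.0, -0.6, -0.8]
width: 0.0871
```

```bash
python3 - <<'E'
from h import *
snap('side','s10');c=snap('top','t10')
im=cv2.imread('pics/t10.png')
cv2.imwrite('pics/c12.png',cv2.resize(im[110:290,180:400],None,fx=3.3,fy=3.3,interpolation=cv2.INTER_CUBIC))
im=cv2.imread('pics/s10.png')
cv2.imwrite('pics/c13.png',cv2.resize(im[130:320,210:400],None,fx=3.1,fy=3.1,interpolation=cv2.INTER_CUBIC))
E
```

```text
(no output)
```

View pics/c12.png

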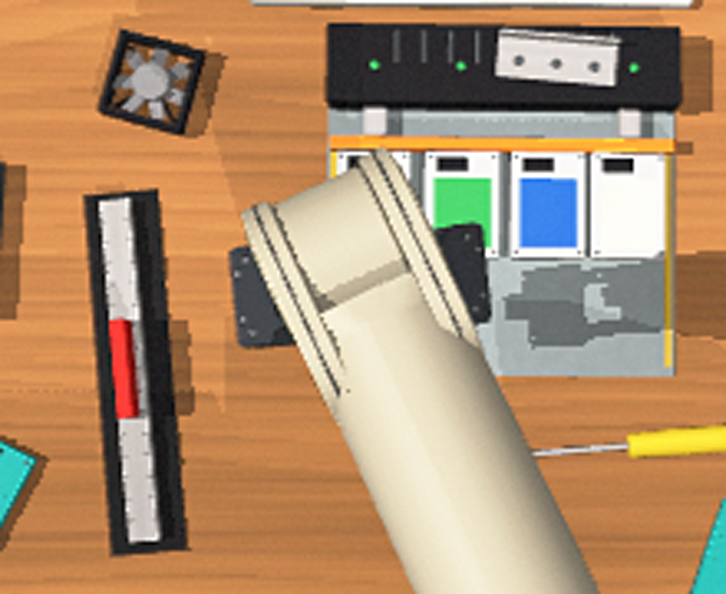

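View pics/c13.png

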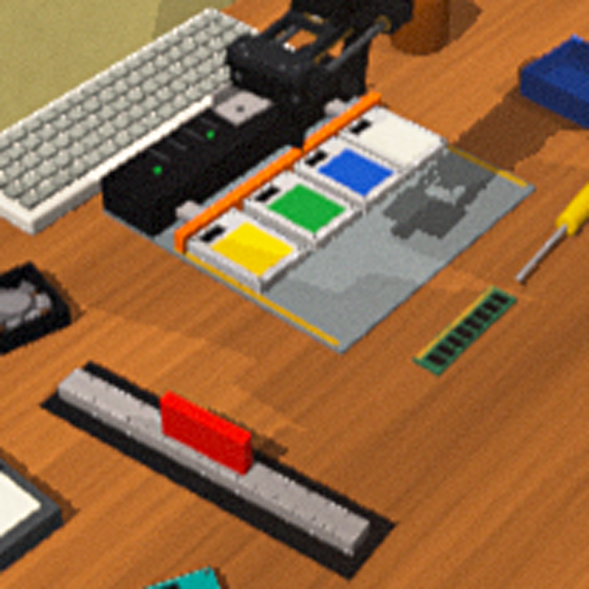

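The straightedge lies flat and centred on its mat, the row is flush and square, and the arm is clear. Handing in.

```bash
python3 - <<'E'
from h import *
print(ticket.close_job())
E
```

```text
the job is handed in; nothing more can be done
None
```

The job is done and handed in at about 25.6 s; handing in reports no verdict.

- **What I did:** I picked up the straightedge by its red grip and pushed the four drives back against the rail. I drove the rail to its stop, pressed with about 21 N at the wrist for about 0.75 s, then laid the straightedge back on its mat and let go.
- **Last checks:**
  - In the last pictures the drives look square and flush, the rail touches both grey posts, and the straightedge lies flat along the mat with the arm clear. The yellow drive was partly hidden in the last top view, but the side view shows it flush.
  - The rail moved about 9 mm by the pictures. The tool stopped about 10 mm after first contact, and the force then climbed with no further movement.
- **What disagreed:**
  - During the push the row stuck once at about 16 N, with the straightedge pressing down on the tray. It jumped about 2 mm when I raised the tool slightly.
  - The wrist then read only 5–6 N while sliding, below the 8–15 N expected.
  - In the final press the straightedge again bore on the tray with about 10 N. I estimate about 18 N reached the rail, which I could not measure directly.

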